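# Third hand: hold the front of a drawer box against the fence for screwing

## Robot

A 6-joint arm with a two-finger parallel gripper is mounted at the origin on a cart in front of the work surface, level with it; the furniture and walls round the work are solid. World frame = base frame: x ahead of the robot, y to its left, z up, the work surface at z = 0. Lengths are in mm, angles in rad, forces in N, time in s.
With the tool pointing down it reaches from about 300 to 775 mm from the base axis. Payload 14.6 kg.
Tool frame: the origin (TCP) lies midway between the tips of the shut fingers; the grasp point (between the pads) lies 19 mm behind it (manip.hold_point_z is the distance from the TCP to the grasp point, in mm); z points along the fingers, y is the direction in which the jaws open and shut (so a half turn about z gives the same grasp; the last joint's range is limited). The gripper opens to 94 mm and grips with 3 to 60 N. Pads are 16 mm wide; open, the fingers measure 119 mm over their backs; the gripper's body (75 mm by 177 mm) begins 78 mm behind the grasp point.
Start: joints at [1.111, 0.3, 1.521, -0, 1.321, -0.067], TCP at [210.524, 508.103, 205.446] pointing down, gripper open.
Joint ranges: [-3.03, 3.03], [-0.79, 2.21], [0.23, 2.52], [-1.04, 4.18], [0, 3.07], [-2.55, 2.55]. Speed limits (rad/s): [2.22, 2.22, 2.57, 3.14, 3.14, 3.14].

## Interface

Orientations are given as [roll, pitch, yaw] about the fixed x, y, z axes, in that order (R = Rz(yaw) Ry(pitch) Rx(roll)).
In Python, from cell import manip gives the robot as it stands.
- The arm moves only by the shell command python3 -m crank 'ROWS' [OPENING] [FORCE]. ROWS is JSON, a list of rows, each an object with "offset": the shift along the world's x, y, z in m, a list of three; "spin": the turn about the world's z in degrees. In form: [{"offset": [dx, dy, dz], "spin": spin}, ...]. A call has exactly 8 rows; each row is the pose to reach, as a shift and turn from the pose measured when the call began; what a row does not reach only later rows make up. A row lasts 1/12 s, in which the tool goes at most 41.7 mm and 7.16 degrees, less where a joint would pass 70% of its speed; a pose out of reach is approached as far as the arm can. A call with a gripper value outside its range is refused whole. OPENING is the opening, from 0 (shut) to 1 (fully open), set as the call begins (- or left out, the last holds). The fingers move at their own pace and stop on an object; FORCE is the grip in N (left out, the last holds). Time passes only in rows, so rows that repeat a pose let the fingers close, or fill a call up. It gives the time, the measured TCP pose, the force and the opening at its end, in the units of the state.
- manip.read_state(): the state, without advancing time (a new reading comes with each control period).
- manip.camera(name): name is "side" or "top" or "wrist"; returns a dict with "pixels" (384x512x3 uint8, red, green, blue), "fx", "fy", "cx", "cy" (pixels), "extrinsics" (4x4, takes a point from world to camera coordinates); the wrist camera has in their place "hand_eye" (4x4, takes a point from camera to tool coordinates, whose origin is the TCP and whose axes are the flange's). Camera axes: x right, y down, z forward; pixel columns grow to the right and rows downward; lengths in mm; the calibration is good to about 2 mm. A picture is of the moment at which its call begins: read the wrist's pose just before it. There is no depth.
- manip.sign_off(): hands the job in, once; it reports no verdict.
Trained networks look in a picture, given as the dict that the camera call returned (one of the last four; its "shot" number tells which), for a name from the list of things; names that differ only in an ending like _2 or _b are one class to them, and where a whole thing is asked for, a point or a joint stands for the part that bears it (a point fixed in the world has none). Each returns a list of dicts, best first, with "conf" (0 to 1); they miss things now and then, are a little off and sometimes report something else, mostly with a low value. They report only what shows in the picture. A call takes as long as a camera call.
- manip.search_frame(picture, name): "location" ([x, y, z] in mm, in world coordinates, good to about 4 mm: the middle of the surface that is visible of it).
- manip.masks_of(picture, name): "mask" (384x512 bool, what is visible of it).
The state is a dict: "clock": time; "joints": joint angles; "qd": joint speeds; "effort": joint torques, N m; "eef_pos": TCP position; "eef_rot": TCP orientation; "wrist_force": force on the tool from outside, world axes, zero at the start; "moment": the same for the moment, N m; "finger_gap": finger opening in mm.
Only numpy, scipy, OpenCV 4.12 (cv2) and the standard library are available. Lean on these libraries where they do the work, as an engineer would, in place of code of your own. Each camera call takes 0.05 s, during which the arm holds its last target. There are 200 camera calls.

## Task

The small drawer box in the assembly board still lacks its front: take the front board (the longer board, with a rebate at both ends; the shorter plain one is a divider for later), fit its tongue between the box's sides and push board and box together, square and flush, until the box bears on the rubber-buffered fence bar. Then be my third hand while I drive the screws: keep the joint closed with a steady push of about 15 N for at least four seconds, gently enough that you never squeeze the fence's buffers to their end, and finish still pressing, without letting go. Leave everything else where it is.

Things in the scene. Friction and masses are not known exactly. Their poses are not given: they have to be found in the camera images.
- jig: Plywood assembly board fixed on the worktop: base 360 x 230 x 12 mm. Origin: centre of its underside; z up; x along its length towards the fence = direction to push (roughly to the robot's right). Fence at x = 156 to 180 mm, 50 mm above the base, fence bar in front of it; side strip 20 mm high, inner face at y = +96 mm, x = -70 to 130 mm. Base is bare from x = -180 to -100 mm.
- fence_bar (a joint): Wooden bar (12 x 170 x 36 mm) on two rubber buffers before the fence; face at x = 126 mm in the jig's frame when unloaded. Value: how far it is pushed in, m, 0 to 0.010 (end of travel); gives 1 mm per 3 N (15 N: 5 mm) and springs back. The box's sliding friction (a few N) adds to the push needed.
- drawer_box: Light wood drawer box without front, loose on the jig's base (0.36 kg, slides): 190 long, 180 wide, 60 mm high; sides and back 12 mm thick, white bottom 6 mm; 156 mm clear between the sides. Origin: under the middle of the open end (front ends of the sides); x into the box towards its back, along the jig's x within 0.02 rad; z up. Its back starts up to 20 mm short of the bar.
- front_board: Light wood board, 0.1 kg, on its long edge left of the jig: face 10 x 180 x 60 mm high, pilot holes at its ends; on its back a tongue 6 thick, 152 long (nose 149), from 9 mm up to the top: 16 mm thick in mid-length, where it is gripped from above. Origin: under the middle of the shoulder (face meets tongue); x to the tongue, y along it, z up. Fitted, its frame is the drawer box's frame.
- tongue (a point): Point on the front board, 5 mm along its x from its origin and 30 mm up: on the tongue side.
- divider: Divider for later, not to be used or moved: plain board of the same wood, 10 x 130 x 50 mm, no rebates, standing on its long edge beside the front board (either of the two may be the nearer to the jig). Origin: centre of its underside; y along its length.
- screwdriver: Bystander: screwdriver lying behind the boards; origin under its middle.
- mug: Bystander: mug, about 90 mm high, at the back; origin at its underside.
- label_tape: Bystander: roll of tape, 100 mm, lying flat; origin at its underside.
- marker: Bystander: pen, 135 mm long, lying; origin at its underside.

How it is judged (in metres and radians):
On the way:
1. the front board sits in the drawer box, square and flush, the box bears on the fence bar and the joint is pressed with 8 to 22 N for 3 s without a break (x of front_board in the frame of drawer_box between -0.0025 and 0.003 m and y of front_board in the frame of drawer_box between -0.005 and 0.005 m and z of front_board in the frame of drawer_box between -0.004 and 0.006 m and angle between the x axis of front_board and the x axis of drawer_box, either way round below 0.035 rad and angle between front_board's own z axis and vertical below 0.06 rad and x of tongue in the frame of drawer_box above 0 m and value of joint fence_bar above 0.001 m and contact force between front_board and drawer_box between 8 and 22 N), for 3 s.
At the end, for the whole second after the job is handed in: Still pressing: shoulder against the box's sides (gap under 2.5 mm), centred within 5 mm, -4 to +6 mm in height, tongue inwards, upright, square within 0.035 rad; fence bar pushed in over 1 mm; 8 to 22 N between board and box, nothing moving; all this also for 3 s before (all of step 1 and velocity of joint fence_bar below 0.004 m/s and linear speed of front_board below 0.01 m/s and (contact force between front_board and the fingers above 4 N or contact force between front_board and the arm above 4 N)); the arm keeps its last pose, push and grip.
It fails at once if fence buffers squeezed nearly to their end (bar pushed in more than 9 mm, 27 N) (value of joint fence_bar above 0.009 m).
It fails at once if a bystander or the divider moved by more than 25 mm (distance of any of divider, screwdriver, mug, label_tape, marker from where it was at the start of the episode above 0.025 m).
It also fails if it takes over 64 s, if anything falls off the work surface, if the arm or the gripper's body presses on something with over 40 N, if the wrist force passes 120 N, or if a joint passes its speed limit or range.

## Working session

There is one attempt and no reset: what is moved stays moved. The work goes in short steps, Python scripts to look and compute and a shell command to move; the robot and the scene stay as the last step left them, time stands still between calls to the robot, and variables do not carry over. Pictures are saved under pics/ and viewed, about 8 in all and at most 12, crops included, and the job is handed in when it is done.

```bash
ls; mkdir -p pics
python3 - <<'E'
from cell import manip
import cv2
s=manip.read_state(); print(s)
for n in ("top","side","wrist"):
    p=manip.camera(n)
    cv2.imwrite(f"pics/{n}0.png",p["pixels"][:,:,::-1])
    print(n,p["fx"],p["fy"],p["cx"],p["cy"],p.get("extrinsics",p.get("hand_eye")))
    for o in ("front_board","divider","drawer_box","jig","fence_bar"):
        for d in manip.search_frame(p,o)[:2]: print(n,o,d)
E
```

```text
pics
{'clock': 0.0, 'joints': array([ 1.11143082e+00,  3.00484428e-01,  1.52157943e+00,  2.95231634e-06,
        1.32069880e+00, -6.65708277e-02]), 'qd': array([ 0.001039  ,  0.00025206, -0.00012259,  0.00046137, -0.00049857,
       -0.000137  ]), 'effort': array([-9.87253079e-04, -5.31811702e+01, -3.52736807e+01,  7.07417889e-02,
        2.43889284e-02, -8.96769575e-05]), 'eef_pos': array([210.39506724, 507.88328634, 204.87971801]), 'eef_rot': array([-3.14042543e+00, -8.06839824e-05,  2.74879720e+00]), 'wrist_force': array([-0.59686616, -0.21269419, -0.12631567]), 'moment': array([0.02481632, 0.04193002, 0.09325819]), 'finger_gap': 94.20947792066826}
top 415.7373283727812 415.7373283727812 254.2969094566733 189.5306533833391 [[ 1.97486783e-02 -9.99791317e-01 -5.22605761e-03  2.31001913e+01]
 [-9.74553816e-01 -1.80823012e-02 -2.23423118e-01  6.03281322e+02]
 [ 2.23281994e-01  9.50538568e-03 -9.74707545e-01  1.15168389e+03]
 [ 0.00000000e+00  0.00000000e+00  0.00000000e+00  1.00000000e+00]]
top front_board {'location': [471.3, 300.7, 57.1], 'conf': 0.71}
top divider {'location': [486.
[... 658 characters left out ...]
469.6, 316.0, 35.2], 'conf': 0.68}
side front_board {'location': [748.3, 144.2, 62.2], 'conf': 0.24}
side divider {'location': [486.9, 161.8, 25.3], 'conf': 0.84}
side drawer_box {'location': [507.2, -159.7, 19.2], 'conf': 0.79}
side jig {'location': [480.9, -14.9, 12.9], 'conf': 0.81}
wrist 292.9039519650892 292.9039519650892 249.157291476721 191.34258098680095 [[ 2.00640968e-04 -9.63768087e-01 -2.66741513e-01  7.76066566e+01]
 [ 9.99999747e-01  3.75565179e-04 -6.04768323e-04  6.42779864e-01]
 [ 6.83035233e-04 -2.66741324e-01  9.63767918e-01 -1.78364101e+02]
 [ 0.00000000e+00  0.00000000e+00  0.00000000e+00  1.00000000e+00]]
wrist front_board {'location': [417.6, 320.7, 41.4], 'conf': 0.98}
```

View pics/top0.png

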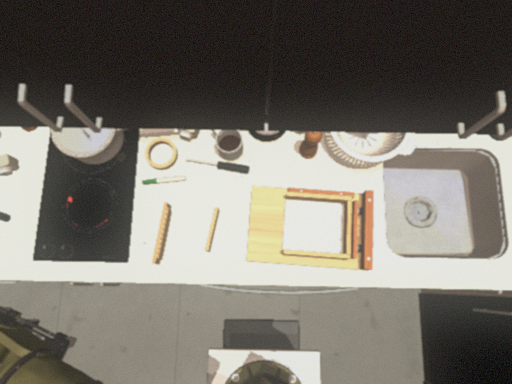

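View pics/side0.png

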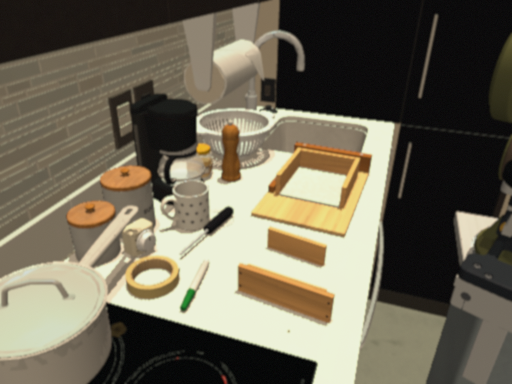

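Top view: the front board is at px (161,232) with the divider at (212,229). The jig and box are around (315,228), with the fence on the right. Side view: the front board is the longer one with pilot holes in its left face, so the tongue points to the jig. I'll move above it for a close look.

```bash
python3 -m crank '[{"offset":[0.03,-0.025,0],"spin":1.5},{"offset":[0.065,-0.05,0],"spin":3},{"offset":[0.095,-0.075,0],"spin":4.5},{"offset":[0.13,-0.1,0],"spin":6},{"offset":[0.16,-0.13,0],"spin":8},{"offset":[0.19,-0.155,0],"spin":10},{"offset":[0.225,-0.18,0],"spin":11},{"offset":[0.25,-0.2,0],"spin":12}]' 1
cat > h.py <<'E'
from cell import manip
import numpy as np, cv2
from scipy.spatial.transform import Rotation as R
def shot(n):
    s=manip.read_state(); p=manip.camera(n)
    K=np.array([[p["fx"],0,p["cx"]],[0,p["fy"],p["cy"]],[0,0,1]])
    if n=="wrist":
        T=np.eye(4); T[:3,:3]=R.from_euler("xyz",s["eef_rot"]).as_matrix(); T[:3,3]=s["eef_pos"]
        E=np.linalg.inv(T@np.array(p["hand_eye"]))
    else: E=np.array(p["extrinsics"])
    return p,K,E,s
def back(uv,z,K,E):  # pixels -> world at height z
    uv=np.atleast_2d(uv).astype(float); C=np.linalg.inv(E)
    d=(C[:3,:3]@np.linalg.inv(K)@np.c_[uv,np.ones(len(uv))].T).T
    return C[:3,3]+d*((z-C[2,3])/d[:,2])[:,None]
def proj(P,K,E):
    q=(E[:3,:3]@np.atleast_2d(P).T).T+E[:3,3]; q=(K@q.T).T; return q[:,:2]/q[:,2:]
E
python3 - <<'E'
from h import *
p,K,E,s=shot("wrist"); print(s["eef_pos"],s["eef_rot"],s["finger_gap"])
cv2.imwrite("pics/w1.png",cv2.resize(p["pixels"][:,:,::-1],None,fx=1.5,fy=1.5))
for o in("front_board","divider"): print(o,manip.search_frame(p,o))
np.savez("w1.npz",K=K,E=E,im=p["pixels"])
E
```

```text
clock: 1.57
eef_pos: [462.5, 306.1, 205.6]
eef_rot: [3.141, 0.0, 2.958]
wrist_force: [-0.4, 0.5, 0.5]
finger_gap: 93.9
[462.4961993  306.06148798 205.61855551] [3.14144220e+00 4.86779851e-04 2.95826739e+00] 93.92866565665157
front_board [{'location': [463.8, 308.0, 62.4], 'conf': 0.62}]
divider [{'location': [462.6, 167.1, 42.5], 'conf': 0.89}]
```

View pics/w1.png

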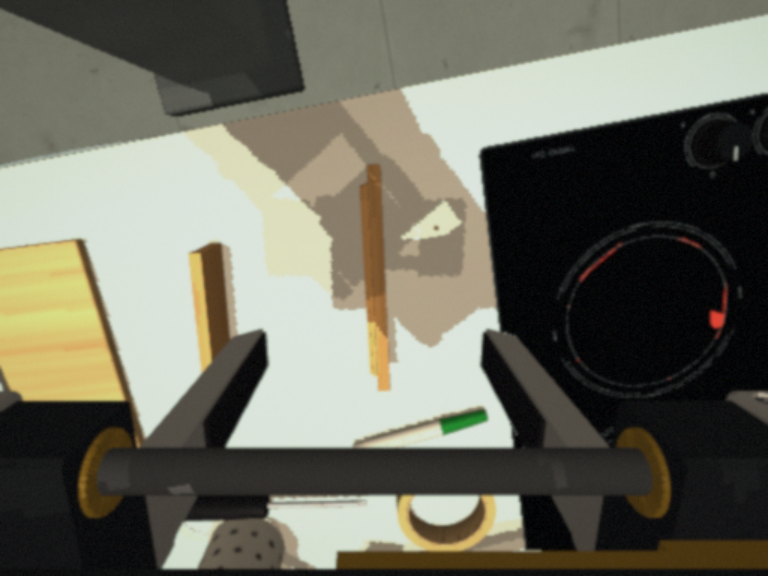

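The wrist view (1.5x) shows the face strip of the front board running from (374,165) to (384,389). The tongue is on its left, from (365,185) to (375,374), so it points to the jig.

Run:
```python
from h import *
d=np.load("w1.npz");K,E=d["K"],d["E"]
a=np.array([[368.5,165],[381,165],[378.5,389],[390,389],[361,185],[371,375]])/1.5
P=back(a,60,K,E);print(P.round(1))
e0=(P[0]+P[1])/2;e1=(P[2]+P[3])/2
v=e0-e1;print("mid face",(e0+e1)/2,"len",np.linalg.norm(v),"ang of y axis",np.degrees(np.arctan2(-v[1],-v[0])))
# box in top view crop
p,K,E,s=shot("top"); np.savez("t1.npz",K=K,E=E,im=p["pixels"])
cv2.imwrite("pics/t1c.png",cv2.resize(p["pixels"][175:280,235:385,::-1],None,fx=5,fy=5,interpolation=cv2.INTER_CUBIC))
```

```text
[[385.5 317.   60. ]
 [387.1 325.7  60. ]
 [560.4 292.3  60. ]
 [562.1 301.6  60. ]
 [398.1 309.1  60. ]
 [546.9 288.6  60. ]]
mid face [473.76130081 309.16798327  60.        ] len 176.6615926970222 ang of y axis -7.936726436293931
```

View pics/t1c.png

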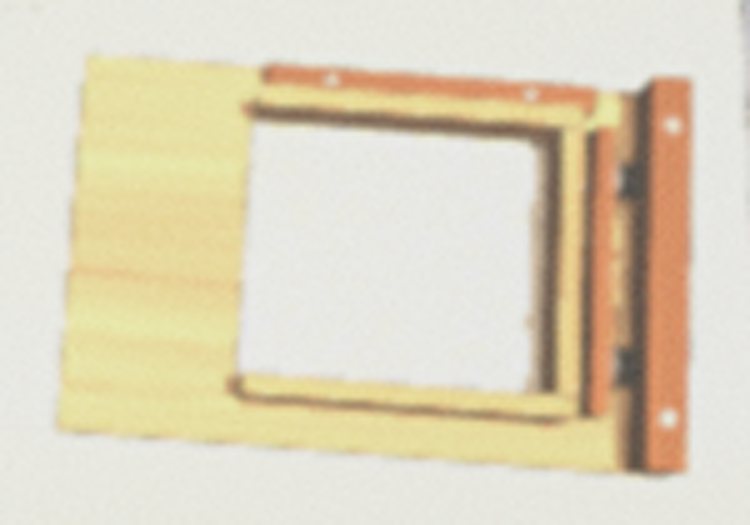

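The top crop shows the box on the jig with its open end left at crop px (245,105)–(235,385). The bar is at about (600,270), with a small gap to the box's back. Now I'll grasp the board.

```bash
python3 -m crank '[{"offset":[0.011,0,-0.03],"spin":2.6},{"offset":[0.011,0,-0.065],"spin":2.6},{"offset":[0.011,0,-0.1],"spin":2.6},{"offset":[0.011,0,-0.13],"spin":2.6},{"offset":[0.011,0,-0.16],"spin":2.6},{"offset":[0.011,0,-0.18],"spin":2.6},{"offset":[0.011,0,-0.185],"spin":2.6},{"offset":[0.011,0,-0.185],"spin":2.6}]' 1
python3 -m crank '[{"offset":[0,0,0],"spin":0},{"offset":[0,0,0],"spin":0},{"offset":[0,0,0],"spin":0},{"offset":[0,0,0],"spin":0},{"offset":[0,0,0],"spin":0},{"offset":[0,0,0],"spin":0},{"offset":[0,0,0],"spin":0},{"offset":[0,0,0],"spin":0}]' 0 45
```

```text
clock: 2.43
eef_pos: [470.4, 308.3, 19.4]
eef_rot: [-3.14, -0.002, 3.003]
wrist_force: [-0.1, -0.3, 0.8]
finger_gap: 93.8
clock: 3.1
eef_pos: [470.5, 308.3, 19.5]
eef_rot: [-3.14, -0.002, 3.003]
wrist_force: [-0.5, -0.9, -0.0]
finger_gap: 44.3
```

```bash
python3 -m crank '[{"offset":[0,0,0],"spin":0},{"offset":[0,0,0],"spin":0},{"offset":[0,0,0],"spin":0},{"offset":[0,0,0],"spin":0},{"offset":[0,0,0],"spin":0},{"offset":[0,0,0],"spin":0},{"offset":[0,0,0],"spin":0},{"offset":[0,0,0],"spin":0}]' 0 45
python3 -m crank '[{"offset":[0,0,0.02],"spin":0},{"offset":[0,0,0.05],"spin":0},{"offset":[0,0,0.08],"spin":0},{"offset":[0,0,0.11],"spin":0},{"offset":[0,0,0.13],"spin":0},{"offset":[0,-0.035,0.15],"spin":0},{"offset":[0,-0.07,0.15],"spin":0},{"offset":[0,-0.11,0.15],"spin":0}]' 0 45
python3 -m crank '[{"offset":[-0.01,-0.04,0.01],"spin":0},{"offset":[-0.03,-0.08,0.02],"spin":0},{"offset":[-0.04,-0.12,0.02],"spin":0},{"offset":[-0.05,-0.15,0.02],"spin":0},{"offset":[-0.05,-0.17,0.02],"spin":0},{"offset":[-0.05,-0.17,0.02],"spin":0},{"offset":[-0.05,-0.17,0.02],"spin":0},{"offset":[-0.05,-0.17,0.02],"spin":0}]' 0 45
python3 - <<'E'
from h import *
p,K,E,s=shot("wrist"); print(s["eef_pos"],s["eef_rot"],s["finger_gap"])
cv2.imwrite("pics/w2.png",cv2.resize(p["pixels"][:,:,::-1],None,fx=1.5,fy=1.5))
np.savez("w2.npz",K=K,E=E,im=p["pixels"])
E
```

```text
clock: 3.77
eef_pos: [470.5, 308.3, 19.5]
eef_rot: [-3.14, -0.002, 3.003]
wrist_force: [-0.8, -0.0, 0.4]
finger_gap: 15.8
clock: 4.43
eef_pos: [470.5, 197.8, 170.5]
eef_rot: [-3.141, -0.0, 3.005]
wrist_force: [0.8, 0.9, -0.9]
finger_gap: 15.9
clock: 5.1
eef_pos: [420.5, 28.3, 190.4]
eef_rot: [-3.141, -0.0, 3.005]
wrist_force: [-0.1, 0.4, -1.1]
finger_gap: 16.1
[420.54852346  28.26831066 190.43435924] [-3.14147263e+00 -3.65661463e-04  3.00464292e+00] 16.132961008662104
```

View pics/w2.png

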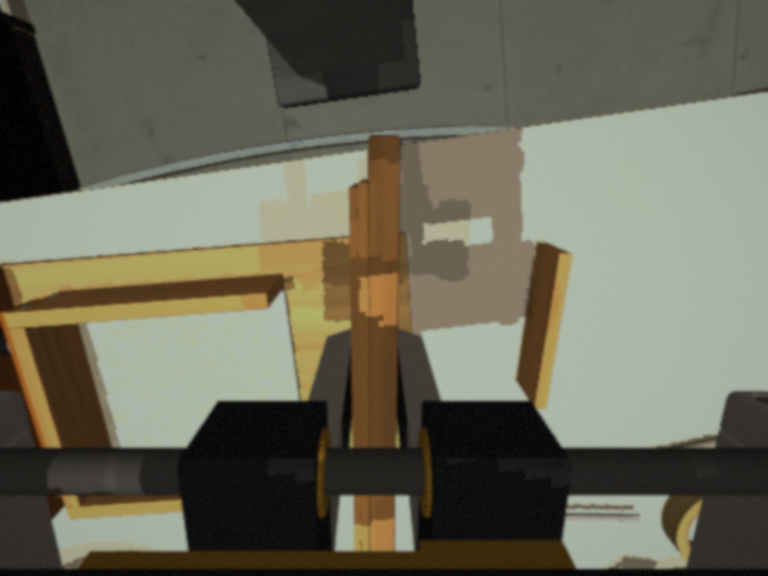

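The board is held (gap 16 mm). Its near end is at (384,137), the box's near side rim runs (5,315)–(270,300), and its front end is around (275,290). I'll fit the box from the top crop and an enlarged wrist crop.

Run:
```python
from h import *
d=np.load("w2.npz");im=d["im"][150:285,0:215,::-1]
cv2.imwrite("pics/w2c.png",cv2.resize(im,None,fx=3.7,fy=3.7,interpolation=cv2.INTER_CUBIC))
K,E=d["K"],d["E"]
a=np.array([[370,137],[400,137],[350,186]])/1.5
for z in(225,231): print("board",z,back(a,z,K,E).round(1).tolist())
t=np.load("t1.npz");K,E=t["K"],t["E"]
f=lambda q,z:back(np.array(q)/5+[235,175],z,K,E)
B=f([[90,55],[57,430],[620,470]],12);print("base",B.round(1))
for i,j in((0,1),(1,2)):
    v=B[j]-B[i];print(np.linalg.norm(v),np.degrees(np.arctan2(v[1],v[0])))
B=f([[247,97],[232,380],[575,415],[585,108],[590,412],[605,118]],72);print("rim",B.round(1))
for i,j in((0,1),(1,2),(0,3),(3,2)):
    v=B[j]-B[i];print(np.linalg.norm(v),np.degrees(np.arctan2(v[1],v[0])))
```

```text
board 225 [[335.3, 39.4, 225.0], [336.6, 48.6, 225.0], [349.1, 31.0, 225.0]]
board 231 [[335.7, 39.4, 231.0], [336.9, 48.2, 231.0], [348.9, 31.4, 231.0]]
base [[ 626.7   39.4   12. ]
 [ 398.4   54.3   12. ]
 [ 381.6 -277.4   12. ]]
228.7898653693644 176.27752039392203
332.07880560825754 -92.89461277187205
rim [[ 588.9  -53.5   72. ]
 [ 425.   -45.6   72. ]
 [ 409.1 -238.7   72. ]
 [ 586.1 -250.1   72. ]
 [ 411.  -247.2   72. ]
 [ 580.3 -261.5   72. ]]
164.1767288374829 177.2437473548724
193.8064537862496 -94.6838730337507
196.68377206722755 -90.8422022683715
177.28843189025778 176.31384121022214
```

View pics/w2c.png

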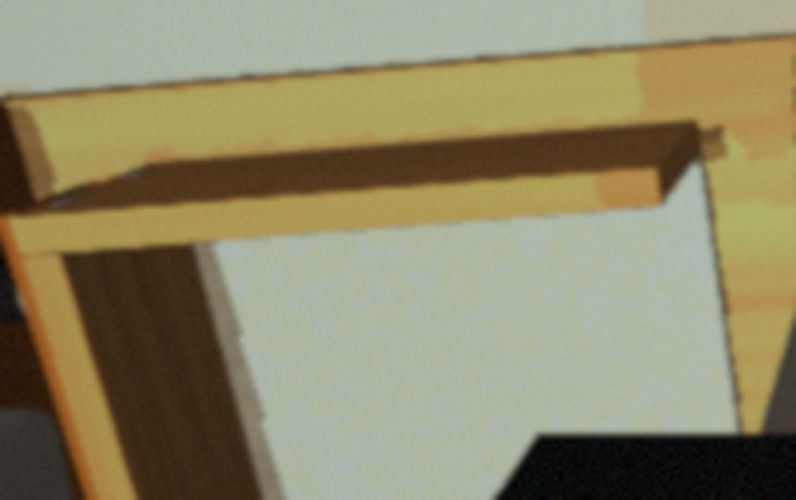

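Run:
```python
from h import *
d=np.load("w2.npz");K,E=d["K"],d["E"]
f=lambda q,z:back(np.array(q)/3.7+[0,150],z,K,E)
def show(n,q,z):
    P=f(q,z);v=P[1]-P[0];print(n,P[:,:2].round(1).tolist(),"len",np.linalg.norm(v).round(1),"ang",np.degrees(np.arctan2(v[1],v[0])).round(2))
show("rim outer front->back",[[657,165],[5,215]],72)
show("rim inner",[[661,206],[225,241]],72)
show("bottom front edge near->far",[[703,160],[742,435]],18)
show("outer bottom near side front->back",[[695,123],[150,163]],12)
show("base edge",[[795,35],[5,97]],12)
show("back outer/bar rim",[[5,215],[88,498]],72)
```

```text
rim outer front->back [[418.4, -47.2], [407.5, -236.9]] len 190.0 ang -93.28
rim inner [[430.6, -48.6], [423.9, -176.3]] len 128.0 ang -93.02
bottom front edge near->far [[432.3, -47.3], [536.0, -52.9]] len 103.8 ang -3.11
outer bottom near side front->back [[420.7, -49.0], [409.1, -236.8]] len 188.1 ang -93.52
base edge [[395.6, -10.4], [380.1, -277.7]] len 267.8 ang -93.32
back outer/bar rim [[407.5, -236.9], [500.3, -244.7]] len 93.1 ang -4.8
```

Box origin is about (509,-53) with its x axis at -93.2°. The held board's origin is about (425,27) with its y axis at -7.85°, so it needs spin +4.65°. I'll go to a pre-insertion pose, TCP (506,-22), above the base.

```bash
python3 -m crank '[{"offset":[0.02,-0.01,0],"spin":1},{"offset":[0.045,-0.025,-0.015],"spin":2},{"offset":[0.07,-0.04,-0.04],"spin":3},{"offset":[0.086,-0.05,-0.07],"spin":4},{"offset":[0.086,-0.05,-0.1],"spin":4.65},{"offset":[0.086,-0.05,-0.125],"spin":4.65},{"offset":[0.086,-0.05,-0.14],"spin":4.65},{"offset":[0.086,-0.05,-0.14],"spin":4.65}]' 0 45
python3 - <<'E'
from h import *
p,K,E,s=shot("wrist"); print(s["eef_pos"],s["eef_rot"],s["finger_gap"],s["wrist_force"])
cv2.imwrite("pics/w3.png",cv2.resize(p["pixels"][:,:,::-1],None,fx=1.5,fy=1.5))
np.savez("w3.npz",K=K,E=E,im=p["pixels"])
E
```

```text
clock: 5.82
eef_pos: [504.9, -20.2, 46.9]
eef_rot: [3.141, -0.006, 3.088]
wrist_force: [-0.6, 0.5, -1.3]
finger_gap: 15.7
[504.90437778 -20.23957801  46.93209389] [ 3.1413561  -0.00649688  3.08801114] 15.736115413967578 [-0.5568541   0.46458937 -1.34602139]
```

View pics/w3.png

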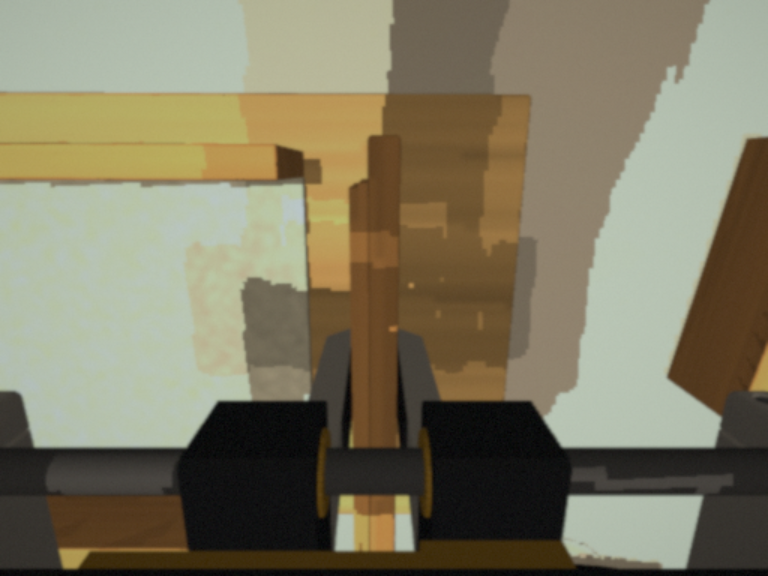

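The board stands in front of the box. The rim's front end is at (273,145)/(278,179), the board's near end at (369–401,136), and the tongue's end at (350,183).

Run:
```python
from h import *
d=np.load("w3.npz");K,E=d["K"],d["E"]
a=lambda q:np.array(q)/1.5
r=back(a([[273,145],[278,179],[0,143.5],[0,180]]),72,K,E)[:,:2]; b=back(a([[369,136],[350,183]]),87.4,K,E)[:,:2]
print(r.round(1),b.round(1)); an=[np.degrees(np.arctan2(*(r[i+2]-r[i])[::-1])) for i in(0,1)];print("rim ang",an)
t=np.radians(-93.2);x=np.array([np.cos(t),np.sin(t)]);y=np.array([-x[1],x[0]])
for o in((r[0]+90*y),(r[1]+78*y)): print("box org",o.round(1))
t=3.088-np.pi-np.pi/2;xb=np.array([np.cos(t),np.sin(t)]);yb=np.array([-xb[1],xb[0]])
B=[b[0]+90*yb,b[1]+75*yb-6*xb];print("board org",np.round(B,1))
D=np.mean(B,0)-(r[0]+90*y+r[1]+78*y)/2
print("board rel box x,y",D@x,D@y, "needed world shift to x=0:",-D)
```

```text
[[ 419.4  -48.8]
 [ 430.5  -48.3]
 [ 414.1 -139.6]
 [ 425.8 -142.9]] [[419.4 -16.6]
 [432.7 -23.1]]
rim ang [np.float64(-93.35983970084736), np.float64(-92.85787776319356)]
box org [509.3 -53.8]
box org [508.4 -52.7]
board org [[509.2 -21.4]
 [507.9 -21.2]]
board rel box x,y -31.921273063201873 -2.0526905179008974 needed world shift to x=0: [  0.26759639 -31.98608454]
```

```bash
python3 -m crank '[{"offset":[0.001,0,-0.003],"spin":0},{"offset":[0.002,0,-0.006],"spin":-0.1},{"offset":[0.002,0,-0.009],"spin":-0.1},{"offset":[0.002,0,-0.012],"spin":-0.1},{"offset":[0.002,0,-0.012],"spin":-0.1},{"offset":[0.002,0,-0.012],"spin":-0.1},{"offset":[0.002,0,-0.012],"spin":-0.1},{"offset":[0.002,0,-0.012],"spin":-0.1}]' 0 60
```

```text
clock: 6.53
eef_pos: [508.0, -20.4, 37.3]
eef_rot: [3.142, -0.003, 3.086]
wrist_force: [-0.3, -0.4, -0.9]
finger_gap: 15.2
```

```bash
python3 -m crank '[{"offset":[-0.001,0,-0.002],"spin":0},{"offset":[-0.001,-0.003,-0.004],"spin":0},{"offset":[-0.001,-0.007,-0.004],"spin":0},{"offset":[-0.001,-0.011,-0.004],"spin":0},{"offset":[-0.001,-0.015,-0.004],"spin":0},{"offset":[-0.001,-0.018,-0.004],"spin":0},{"offset":[-0.001,-0.02,-0.004],"spin":0},{"offset":[-0.001,-0.02,-0.004],"spin":0}]' 0 60
```

```text
clock: 7.2
eef_pos: [507.0, -40.9, 33.3]
eef_rot: [3.142, -0.003, 3.086]
wrist_force: [-0.8, 0.5, -1.2]
finger_gap: 15.7
```

```bash
python3 -m crank '[{"offset":[0,-0.002,0],"spin":0},{"offset":[0,-0.004,0],"spin":0},{"offset":[0,-0.006,0],"spin":0},{"offset":[-0.0005,-0.008,0],"spin":0},{"offset":[-0.0005,-0.01,0],"spin":0},{"offset":[-0.0007,-0.012,0],"spin":0},{"offset":[-0.001,-0.014,0],"spin":0},{"offset":[-0.001,-0.015,0],"spin":0}]' 0 60
python3 - <<'E'
from h import *
p,K,E,s=shot("wrist"); print(s["eef_pos"],s["eef_rot"],s["finger_gap"],s["wrist_force"])
cv2.imwrite("pics/w4.png",cv2.resize(p["pixels"][:300,:,::-1],None,fx=1.5,fy=1.5))
np.savez("w4.npz",K=K,E=E,im=p["pixels"])
E
```

```text
clock: 7.87
eef_pos: [506.0, -56.0, 33.3]
eef_rot: [3.141, -0.003, 3.086]
wrist_force: [0.2, 2.6, -0.6]
finger_gap: 15.9
[506.00227448 -56.04315392  33.31748221] [ 3.14140857 -0.00337645  3.08564587] 15.89382105043188 [ 0.19877566  2.57166834 -0.6431903 ]
```

View pics/w4.png

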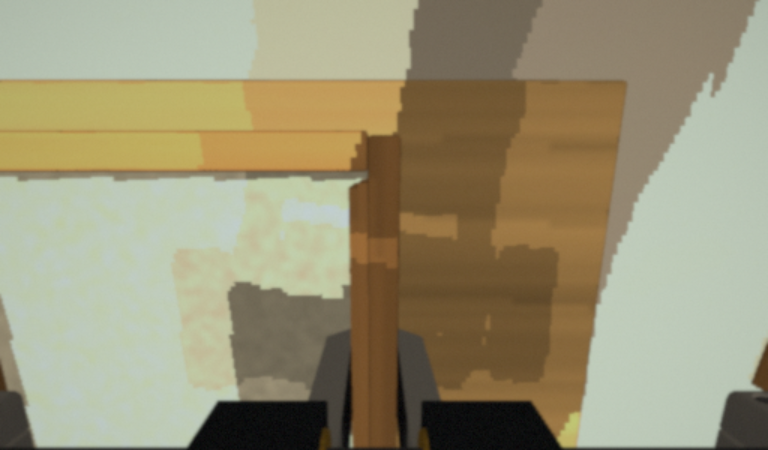

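The tongue is in between the sides, with the shoulder at the side's end (368,135), and the box slides at about 2.6 N. I'll advance gently to the bar.

```bash
python3 -m crank '[{"offset":[0,-0.001,0],"spin":0},{"offset":[0,-0.002,0],"spin":0},{"offset":[0,-0.003,0],"spin":0},{"offset":[0,-0.004,0],"spin":0},{"offset":[-0.0003,-0.005,0],"spin":0},{"offset":[-0.0003,-0.006,0],"spin":0},{"offset":[-0.0004,-0.007,0],"spin":0},{"offset":[-0.0004,-0.007,0],"spin":0}]' 0 60
```

```text
clock: 8.58
eef_pos: [505.6, -63.3, 33.3]
eef_rot: [3.142, -0.003, 3.085]
wrist_force: [0.4, 1.4, -1.6]
finger_gap: 15.6
```

```bash
python3 -m crank '[{"offset":[0,-0.001,0],"spin":0},{"offset":[0,-0.002,0],"spin":0},{"offset":[0,-0.003,0],"spin":0},{"offset":[-0.0002,-0.004,0],"spin":0},{"offset":[-0.0002,-0.004,0],"spin":0},{"offset":[-0.0002,-0.004,0],"spin":0},{"offset":[-0.0002,-0.004,0],"spin":0},{"offset":[-0.0002,-0.004,0],"spin":0}]' 0 60
```

```text
clock: 9.25
eef_pos: [505.6, -66.5, 33.3]
eef_rot: [3.14, -0.003, 3.085]
wrist_force: [1.9, 8.7, -1.4]
finger_gap: 15.4
```

```bash
python3 -m crank '[{"offset":[0,-0.0005,0],"spin":0},{"offset":[0,-0.001,0],"spin":0},{"offset":[0,-0.0015,0],"spin":0},{"offset":[-0.0001,-0.002,0],"spin":0},{"offset":[-0.0001,-0.0025,0],"spin":0},{"offset":[-0.0001,-0.0025,0],"spin":0},{"offset":[-0.0001,-0.0025,0],"spin":0},{"offset":[-0.0001,-0.0025,0],"spin":0}]' 0 60
python3 - <<'E'
from h import *
F=[]
for i in range(6):
    p,K,E,s=shot("wrist"); F.append(s["wrist_force"])
print(s["eef_pos"],s["eef_rot"],s["finger_gap"],np.round(F,1))
cv2.imwrite("pics/w5.png",cv2.resize(p["pixels"][60:180,160:340,::-1],None,fx=4,fy=4,interpolation=cv2.INTER_CUBIC))
p=shot("top")[0];cv2.imwrite("pics/t5.png",cv2.resize(p["pixels"][175:280,235:385,::-1],None,fx=5,fy=5,interpolation=cv2.INTER_CUBIC))
E
```

```text
clock: 9.92
eef_pos: [505.6, -67.7, 33.4]
eef_rot: [3.138, -0.003, 3.086]
wrist_force: [1.3, 14.2, 0.5]
finger_gap: 15.5
[505.54700686 -67.70704635  33.33562906] [ 3.13844135 -0.00322397  3.08565989] 15.646138474546195 [[ 1.3 14.2  0.5]
 [ 1.5 14.4  0.8]
 [ 1.8 14.4  0.3]
 [ 2.4 14.7  0.3]
 [ 1.6 14.7  0.3]
 [ 1.7 14.9  2.3]]
```

View pics/w5.png

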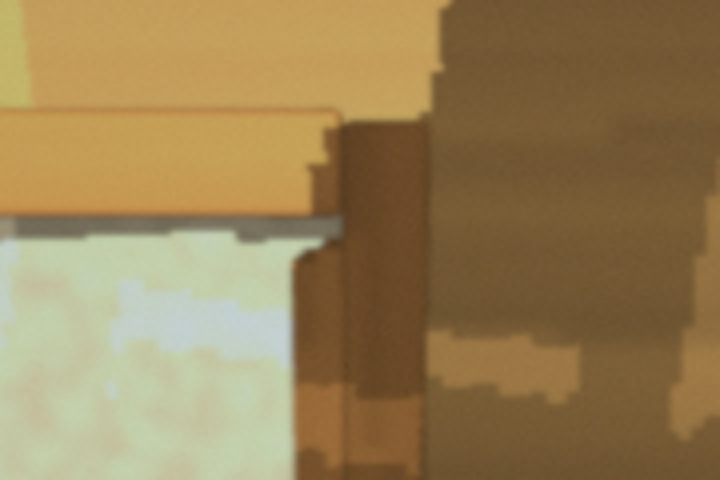

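View pics/t5.png

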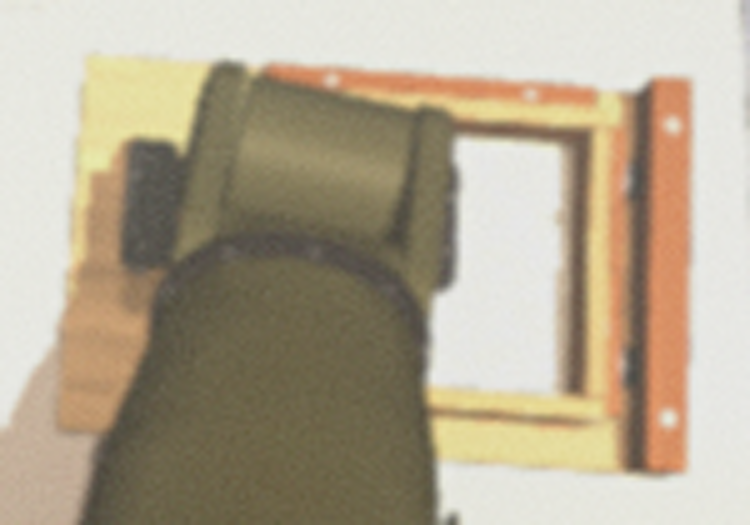

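Wrist crop: the shoulder sits closed on the side's end at (343,120–215), with the board about 1.5 mm off centre. Top crop: the box's back is on the bar at (615,270) and the buffers are shortened. I'll hold the last target with camera calls while watching the force.

Run:
```python
from cell import manip
import numpy as np
F=[];Y=[]
for i in range(100):
    manip.camera("wrist"); s=manip.read_state(); F.append(s["wrist_force"][1]);Y.append(s["eef_pos"][1])
    if F[-1]>19 or F[-1]<11: print("stop",i);break
print(s["clock"],np.round(F[::8],1),min(F),max(F),np.round(Y[::16],2),s["eef_rot"],s["wrist_force"],s["finger_gap"])
```

```text
15.2667 [15.  15.  14.3 14.9 14.7 15.5 15.3 15.4 14.6 13.7 13.3 15.7 14.4] 13.30494313093862 15.749480175692408 [-67.69 -67.72 -67.68 -67.69 -67.72 -67.71 -67.71] [ 3.1384339  -0.00314113  3.08561101] [ 1.77242774 15.21589673  0.13688167] 15.552932860939633
```

Run:
```python
from h import *
p=shot("side")[0];cv2.imwrite("pics/s6.png",cv2.resize(p["pixels"][120:260,230:400,::-1],None,fx=4,fy=4,interpolation=cv2.INTER_CUBIC))
```

```text
(no output)
```

View pics/s6.png

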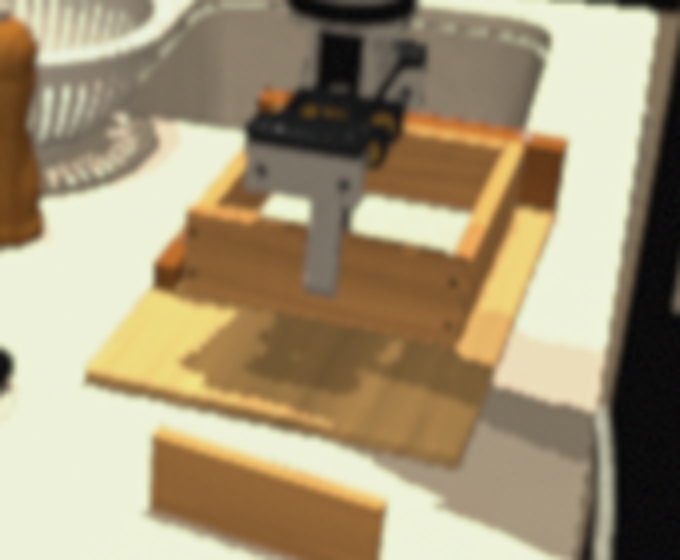

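The side view shows the front closed at both ends, (190,215) and (465,260), flush at the top and square. The divider is untouched. Handing in while still pressing.

Run:
```python
from cell import manip
s=manip.read_state();print(s["clock"],s["wrist_force"]);print(manip.sign_off())
```

```text
15.3167 [ 2.45495596 14.81762605 -0.50895634]
the job is handed in; nothing more can be done
None
```

The front board is fitted in the drawer box, and the arm was still pressing with about 15 N along the push direction when I handed the job in at 15.3 s. I gripped the board from above, turned it square to the box, slid the tongue between the sides, and pushed board and box onto the fence bar.

- **Push:** the wrist force along the push stayed between 13.3 and 15.7 N for 5 s with no drift in the arm's position. It read 14.8 N just before hand-in.
- **Buffers:** I estimate the bar is pushed in about 4 mm, from the force minus roughly 2.6 N of sliding friction. I did not measure it directly.
- **Fit:** the last pictures show the shoulder closed at both ends, flush at the top and about 1.5 mm off centre. By my estimate the board sits about 2 mm above the base, so it is not resting on it.
- **Bystanders:** the divider looked untouched in the last picture. I did not measure the positions of the others again, but the arm made no unexpected contact.

No check failed or disagreed. The moves landed 1 to 4 mm off what I commanded, and I corrected for that along the way.

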